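# Tip brackets into their bin

### The job

Two aluminium angle brackets lie in the steel tipping tray between two black bins. Without touching the brackets, push down the tray's front flange so that both slide out into the bin where brackets like them already lie (not the bin with the tape rolls), then push the tray back to level. Leave the other things on the table where they are.

Things in the scene. Friction and masses are not known exactly. Their poses are not given: they have to be found in the camera images.
- stand: Fixed stand of the tipping tray, turned up to 0.25 rad. Origin: on the table, centre of its base plate (200 x 150 x 8 mm); x points away from the robot, y along the tray to the left, z up. Posts 8 x 24 mm at x -78 and +78 mm, y 0, to z 322 mm. The brackets lie side by side in the tray.
- pivot (a point): On the tray's pivot axis (which runs along stand x), above the stand's origin: 175 mm over the table. Tray: steel, 132 x 230 mm (stand x, y), open at both ends, side walls 25 mm high; when level its floor is 185 mm and its wall and flange tops are 210 mm above the table.
- guard_front (a point): Middle of the lower front edge of the fixed guard over the tray, 320 mm above the table, 82 mm before the pivot. Guard: 250 mm long in y; a flat bar 32 mm deep, 6 mm thick, then 6 mm rods at stand x -10, 34, 78 mm; a strip at y 0 rises to 331 mm. It keeps a gripper from coming straight down on the tray: reach slantwise from the robot's side under the bar.
- tray (a joint): Tray tilt, rad: 0 level, positive is left end up and right end down, stops at +-0.55. A friction hinge (0.4 N m: some 4 to 6 N on a flange end) holds it wherever it is left. Brackets begin to slide at 0.2 to 0.3 rad and run out into the bin at 0.4 or more.
- flange_left (a point): Point on top of the left half of the tray's front flange, moving with the tray: 86 mm towards the robot and 95 mm left of the pivot, 35 mm above it when level. The flange is 4 mm thick and sticks out of the front wall to 94 mm before the pivot, 12 mm beyond the guard bar; each half runs from 30 to 115 mm beside the pivot, with the post between.
- flange_right (a point): The same point on the right half of the front flange, 95 mm to the right of the pivot.
- bin_brackets: The black bin in which two more such brackets lie already: the right place. Either the left or the right of the two bins, fixed, beside the stand with its middle 187 mm from the stand's middle. 150 mm (x) x 200 mm (y) x 85 mm high, 4 mm walls, open top. Origin: centre of its underside; axes parallel to the stand's.
- bin_tape: The black bin of the same size on the other side, in which two tape rolls lie: the wrong place.
- bracket_a: One of the two aluminium angle brackets in the tray: base 40 x 80 x 4 mm (its x, y, z), with an upright leaf 4 mm thick along its +x long edge, 30 mm high in all. Origin: centre of the underside of its base. 80 to 170 g.
- bracket_b: The other bracket in the tray, the same.
- tape_blue: Bystander: roll of blue tape lying flat on the table in front of the stand, 100 mm across, 40 mm high. Origin: centre of its underside.
- screwdriver: Bystander: screwdriver lying on the table in front of the left bin. Origin on its underside.
- wrench: Bystander: wrench lying on the table to the right. Origin on its underside.
- bottle: Bystander: clear bottle with black cap, 72 mm across, 220 mm tall, on the right. Origin on its underside.
- mug: Bystander: white mug, 80 mm across, 95 mm tall, on the left. Origin on its underside.
There are look-alikes about, which are no part of the job. Leave any orange or yellow look-alike of the bracket_b alone.

How it is judged:
By the outcome, as a careful person would: the job done as asked, in the order asked, and still so for the second after the job is handed in, with the robot touching nothing.
It also fails if it takes over 48 s, if anything falls off the work surface, if the arm or the gripper's body presses on something with over 40 N, if the wrist force passes 120 N, or if a joint passes its speed limit or range.

### The arm

A 6-joint arm with a two-finger parallel gripper is mounted at the origin on the work surface. World frame = base frame: x ahead of the robot, y to its left, z up, the work surface at z = 0. Lengths are in m, angles in degrees, forces in N, time in s.
With the tool pointing down it reaches from about 0.25 to 0.725 m from the base axis. Payload 9.7 kg.
Tool frame: the origin (TCP) lies on the centre line of the jaws, within the pads' length; the fingertips stand 14 mm ahead of it and the grasp point (between the pads) lies 5 mm behind it; z points along the fingers, y is the line along which they close (so a half turn about z gives the same grasp; the last joint's range is limited). The gripper opens to 85 mm and grips with 20 to 120 N. Pads are 22 mm wide; open, the fingers measure 114 mm over their backs; the gripper's body (76 mm by 85 mm) begins 54 mm behind the grasp point. The pads swing forward as they close: fully open they stand 13 mm farther back than shut.
Start: joints at [-70.588, 4.979, 10.078, 95.1, 0, 90], TCP at [0.183, -0.519, 0.245] pointing down, gripper open.
Joint ranges: [-179.16, 179.16], [-48.56, 103.87], [-65.8, 70.77], [-126.05, 130.52], [-82.76, 87.17], [-180, 180]. Speed limits (degrees/s): [127.2, 127.2, 147.25, 180, 180, 180].

### API

Orientations are given as [roll, pitch, yaw] about the fixed x, y, z axes, in that order (R = Rz(yaw) Ry(pitch) Rx(roll)).
In Python, from workcell import bot, camera, get_calibration, ticket gives the robot as it stands. The module is installed in compiled form; this text tells all that it offers.
- The arm moves only by the tool send_rows, never from a script. Its arguments are lists of equal length, an entry for each row: "linear": the shift along the tool's x, y, z in m, a list of three; "twist": the turn, a rotation vector about the tool's x, y, z in units of 10 degrees (1.0 is 10 degrees), a list of three; "gripper": the opening in per cent of the stroke, from 0 (shut) to 100 (fully open). In form: {"linear": [[x, y, z], ...], "twist": [[wx, wy, wz], ...], "gripper": [gripper, ...]}. A call has 1 to 8 rows; each row shifts and turns the commanded pose from where the row before left it, along the tool's axes as they then stand; what a row does not reach is not made up. A row lasts 1/8 s, in which the tool goes at most 62.5 mm and 10.7 degrees, less where a joint would pass 70% of its speed; a pose out of reach is approached as far as the arm can. A call with a gripper value outside its range is refused whole. The fingers move at their own pace and stop on an object; "grip_force" is the grip in N (left out, the last holds). Time passes only in rows, so rows that do not move let the fingers close. It gives the time, the measured TCP pose, the force, the opening and the grip force at its end, in the units of the state.
- bot.get_obs(): the state, without advancing time (a new reading comes with each control period).
- camera(name): name is "side" or "top"; returns the picture (420x560x3 uint8, red, green, blue); there is no depth.
- get_calibration(name): a dict with "fx", "fy", "cx", "cy" (pixels), "origin" and "orientation" of the camera in the world. Camera axes: x right, y down, z forward; pixel columns grow to the right and rows downward; lengths in m; the calibration is good to about 2 mm. A picture is of the moment at which its call begins. get_calibration takes no time and is no camera call.
- ticket.job_done(): hands the job in; it is judged then, once.
The state is a dict: "time": time; "q": joint angles; "qd": joint speeds; "joint_efforts": joint torques, N m; "ee_pos": TCP position; "tcp_rot": TCP orientation; "wrist_force": force on the tool from outside, world axes, zero at the start; "torque": the same for the moment, N m; "opening": finger opening in m; "grasp_force": force on a finger pad.
Only numpy, scipy, OpenCV 4.12 (cv2) and the standard library are available. Lean on these libraries where they do the work, as an engineer would, in place of code of your own. Each camera call takes 0.05 s, during which the arm holds its last target. There are 200 camera calls.

## Working session

There is one attempt and no reset: what is moved stays moved. The work goes in short steps, Python scripts to look and compute and a tool call to move; the robot and the scene stay as the last step left them, time stands still between calls to the robot, and variables do not carry over. Pictures are saved under pics/ and viewed, at most 12 in all, crops included, and the job is handed in when it is done.

Besides the shell and the picture viewer there is one more tool, called after ">>>" by a JSON object that holds its "op" and its "data". send_rows: Moves the arm, as the interface text tells. Its arguments: {"type":"object","properties":{"linear":{"type":"array"},"twist":{"type":"array"},"gripper":{"type":"array"},"grip_force":{"type":"number"}},"required":["linear","twist","gripper"]}

```bash
mkdir -p pics; python3 - <<'E'
from workcell import bot,camera,get_calibration
import cv2
for n in("top","side"):
    cv2.imwrite(f"pics/{n}0.png",cv2.resize(camera(n)[:,:,::-1],(784,588),interpolation=cv2.INTER_CUBIC)); print(n,get_calibration(n))
o=bot.get_obs();print(o)
E
```

```text
top {'fx': 510.04425811245625, 'fy': 510.04425811245625, 'cx': 273.3363527445796, 'cy': 201.31264553550787, 'origin': array([ 0.27706379, -0.01870946,  1.61940623]), 'orientation': array([-169.93888531,    0.31464128,  -88.26146167])}
side {'fx': 408.8566132657456, 'fy': 408.8566132657456, 'cx': 274.49582257967563, 'cy': 208.66483337090193, 'origin': array([0.0491415 , 0.63782911, 1.05562151]), 'orientation': array([-137.53752628,    0.49085179, -143.64306179])}
{'time': 0.1, 'q': array([-7.05883522e+01,  5.00775509e+00,  1.00386262e+01,  9.50994019e+01,
       -8.71591243e-04,  9.00012717e+01]), 'qd': array([ 0.0339749 , -0.0319435 ,  0.24071254, -0.00262492, -0.05485248,
        0.062249  ]), 'joint_efforts': array([ 2.27722394e-04, -5.21558654e+01,  4.65654337e+01,  1.60969736e-02,
       -7.09746757e-06, -4.31899892e-06]), 'ee_pos': array([ 0.18272695, -0.51855721,  0.24465252]), 'tcp_rot': array([-1.79931469e+02,  8.73111711e-04,  1.94103772e+01]), 'wrist_force': array([ 0.02240025, -0.07248918, -0.12563222]), 'torque': array([ 0.00269281,  0.04561905, -0.01843794]), 'grasp_force': 0.0, 'opening': 0.0848649185227241}
```

View pics/top0.png

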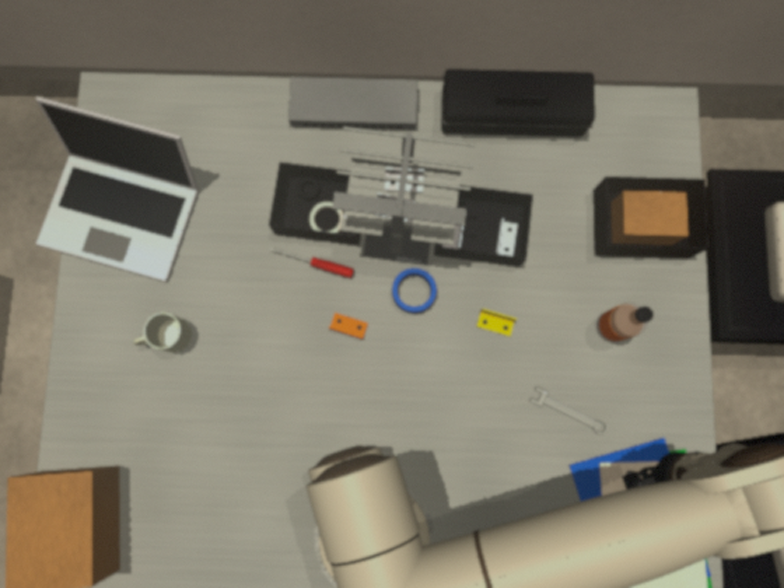

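View pics/side0.png

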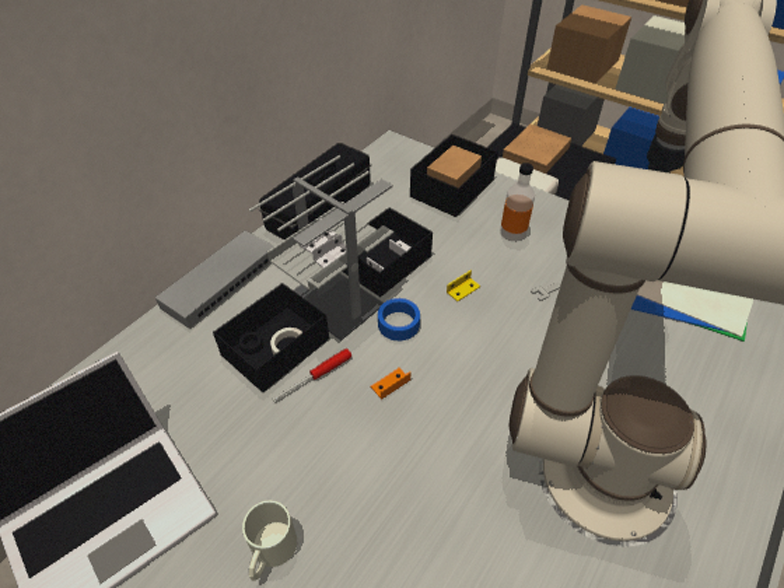

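The top view shows the white brackets' bin on the right (bracket at px ~507,238 of the enlarged picture) and the tape bin on the left (tape at 326,217). The tray is at ~(405,200). Look-alikes are orange (349,326) and yellow (496,322) on the table. I'll take a close crop to check the choice and pick points.

```bash
python3 - <<'E'
from workcell import camera
import cv2
a=camera("top")[:,:,::-1][80:205,185:395]; cv2.imwrite("pics/topc.png",cv2.resize(a,None,fx=3.8,fy=3.8,interpolation=cv2.INTER_CUBIC))
a=camera("side")[:,:,::-1][115:285,145:325]; cv2.imwrite("pics/sidec.png",cv2.resize(a,None,fx=3.5,fy=3.5,interpolation=cv2.INTER_CUBIC))
E
```

```text
(no output)
```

View pics/topc.png

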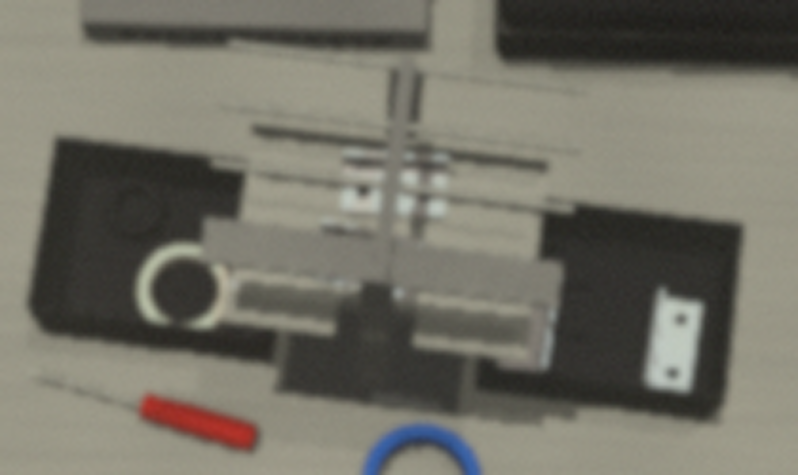

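View pics/sidec.png

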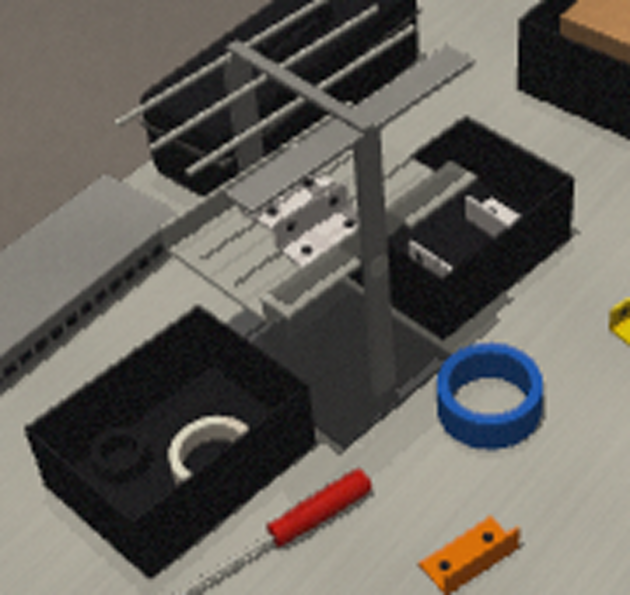

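The crops confirm it: white brackets are in the tray under the guard, two more are in the right bin, and tape rolls are in the left bin. In the top crop the bar's front edge runs (203,258)–(556,300), the bin's outer back corners are at (55,137) and (742,225), and the plate's front corners at (278,388) and (465,412). Next I convert these to positions.

```bash
cat >h.py <<'E'
import numpy as np
from workcell import bot,camera,get_calibration
from scipy.spatial.transform import Rotation as R
def ray(n,u,v,z):
    c=get_calibration(n); d=R.from_euler('xyz',c['orientation'],degrees=True).apply([(u-c['cx'])/c['fx'],(v-c['cy'])/c['fy'],1])
    return c['origin']+d*(z-c['origin'][2])/d[2]
def proj(n,p):
    c=get_calibration(n); q=R.from_euler('xyz',c['orientation'],degrees=True).inv().apply(np.array(p)-c['origin'])
    return q[0]/q[2]*c['fx']+c['cx'],q[1]/q[2]*c['fy']+c['cy']
E
python3 - <<'E'
from h import *
np.set_printoptions(precision=4,suppress=True)
T=lambda x,y,z:ray("top",185+(x+.5)/3.8-.5,80+(y+.5)/3.8-.5,z)
S=lambda x,y,z:ray("side",145+(x+.5)/3.5-.5,115+(y+.5)/3.5-.5,z)
P={}
for nm,f,x,y,z,sx,sy in [("barL",T,203,258,.326,-.082,.125),("barR",T,556,300,.326,-.082,-.125),("binBL",T,55,137,.085,.075,.287),("binBR",T,742,225,.085,.075,-.287),
 ("plFL",T,278,388,.008,-.1,.075),("plFR",T,465,412,.008,-.1,-.075),
 ("S barL f",S,250,210,.323,-.082,.125),("S barR f",S,474,63,.323,-.082,-.125),
 ("S binFL",S,150,578,.0,-.075,.287),("S binBR",S,467,118,.085,.075,-.287),("S plFL",S,342,450,.008,-.1,.075),("S FLflange",S,276,320,.208,-.094,.115),("S flR",S,476,178,.208,-.094,-.115)]:
    P[nm]=(f(x,y,z)[:2],np.array([sx,sy]))
def fit(ks):
    A=np.array([P[k][1] for k in ks]);B=np.array([P[k][0] for k in ks]);a=A-A.mean(0);b=B-B.mean(0)
    th=np.arctan2((a[:,0]*b[:,1]-a[:,1]*b[:,0]).sum(),(a*b).sum());c,s=np.cos(th),np.sin(th);M=np.array([[c,-s],[s,c]])
    t=B.mean(0)-M@A.mean(0);print(th,t);print(dict(zip(ks,np.round((B-A@M.T-t)*1000,1).tolist())))
fit([k for k in P if k[0]!='S']);fit([k for k in P if k[0]=='S']);fit(list(P))
E
```

```text
-0.10105162547780845 [ 0.7151 -0.0377]
{'barL': [0.7, -2.6], 'barR': [3.1, 2.2], 'binBL': [-2.7, -0.1], 'binBR': [-4.3, 2.5], 'plFL': [2.1, 4.0], 'plFR': [1.1, -6.0]}
-0.1170081437791876 [ 0.713  -0.0354]
{'S barL f': [2.2, -4.3], 'S barR f': [0.2, -0.9], 'S binFL': [-2.6, -3.9], 'S binBR': [-2.1, 3.9], 'S plFL': [-3.3, 2.8], 'S FLflange': [4.6, 4.3], 'S flR': [1.0, -1.7]}
-0.10951521071781287 [ 0.714  -0.0363]
{'barL': [0.7, -4.6], 'barR': [5.1, -0.0], 'binBL': [-3.9, -0.6], 'binBR': [-0.7, 1.5], 'plFL': [2.5, 1.8], 'plFR': [2.7, -8.3], 'S barL f': [2.1, -2.8], 'S barR f': [-1.7, 0.8], 'S binFL': [-1.5, -2.6], 'S binBR': [-5.3, 4.5], 'S plFL': [-3.7, 4.4], 'S FLflange': [4.5, 5.8], 'S flR': [-0.8, 0.0]}
```

```bash
cat >>h.py <<'E'
TH=-.109; O=np.array([.714,-.037,0])
RS=R.from_euler('z',TH)
RT=RS*R.from_euler('x',180,degrees=True)*R.from_euler('y',45,degrees=True)
def st(x,y,z): return RS.apply([x,y,z])+O
def go(p,Rt=None,n=1):
    o=bot.get_obs(); Rn=R.from_euler('xyz',o['tcp_rot'],degrees=True)
    print('shift/row',np.round(Rn.inv().apply(p-o['ee_pos'])/n,4))
    if Rt is not None: print('twist',np.round((Rn.inv()*Rt).as_rotvec()*180/np.pi/10,3))
E
python3 - <<'E'
from h import *
go([.36,-.16,.33],RT,8); print(RT.as_matrix().round(2),st(-.15,-.095,.27))
print("bottle foot",ray("top",437,238,0),"tape",ray("top",296,207,.04))
E
```

```text
shift/row [ 0.0358 -0.0349 -0.0106]
twist [-1.012  4.424  2.43 ]
[[ 0.7  -0.11  0.7 ]
 [-0.08 -0.99 -0.08]
 [ 0.71  0.   -0.71]] [ 0.55455569 -0.11511857  0.27      ]
bottle foot [ 0.46089358 -0.52467106  0.        ] tape [ 0.54087613 -0.07317771  0.04      ]
```

>>> {"op": "send_rows", "data": {"linear": [[0.036, -0.035, -0.0106], [0.036, -0.035, -0.0106], [0.036, -0.035, -0.0106], [0.036, -0.035, -0.0106], [0.036, -0.035, -0.0106], [0.036, -0.035, -0.0106], [0.036, -0.035, -0.0106], [0.036, -0.035, -0.0106]], "twist": [[0, 0, 0], [0, 0, 0], [0, 0, 0], [0, 0, 0], [0, 0, 0], [0, 0, 0], [0, 0, 0], [0, 0, 0]], "gripper": [0, 0, 0, 0, 0, 0, 0, 0]}}

```text
time: 1.2
ee_pos: [0.3617, -0.1574, 0.3305]
tcp_rot: [180.0, -0.0, 19.4]
wrist_force: [1.1, -0.7, 0.7]
opening: 0.0001
grasp_force: 0.0
```

>>> {"op": "send_rows", "data": {"linear": [[0, 0, 0], [0, 0, 0], [0, 0, 0], [0, 0, 0], [0, 0, 0], [0, 0, 0], [0, 0, 0]], "twist": [[-0.169, 0.737, 0.405], [-0.169, 0.737, 0.405], [-0.169, 0.737, 0.405], [-0.169, 0.737, 0.405], [-0.169, 0.737, 0.405], [-0.169, 0.737, 0.405], [0, 0, 0]], "gripper": [0, 0, 0, 0, 0, 0, 0]}}

```text
time: 2.08
ee_pos: [0.3751, -0.1781, 0.3388]
tcp_rot: [-179.0, -43.6, -6.3]
wrist_force: [0.1, -0.0, 0.1]
opening: 0.0006
grasp_force: 0.0
```

```bash
python3 - <<'E'
from h import *
go(st(-.14,-.095,.27),RT,6); o=bot.get_obs(); print(o['q'].round(1),o['ee_pos'],o['opening'],o['wrist_force'])
E
```

```text
shift/row [ 0.014  -0.0133  0.0294]
twist [-0.09   0.143 -0.008]
[-40.6 -48.5 -28.6  72.2  23.7 153.5] [ 0.3751191 -0.1781472  0.3387603] 0.0006464202965160234 [ 0.11190576 -0.04351161  0.13062854]
```

>>> {"op": "send_rows", "data": {"linear": [[0.014, -0.0133, 0.0294], [0.014, -0.0133, 0.0294], [0.014, -0.0133, 0.0294], [0.014, -0.0133, 0.0294], [0.014, -0.0133, 0.0294], [0.014, -0.0133, 0.0294], [0, 0, 0]], "twist": [[0, 0, 0], [0, 0, 0], [0, 0, 0], [0, 0, 0], [0, 0, 0], [0, 0, 0], [0, 0, 0]], "gripper": [0, 0, 0, 0, 0, 0, 0]}}

```text
time: 2.95
ee_pos: [0.5656, -0.1133, 0.27]
tcp_rot: [-179.2, -43.4, -5.9]
wrist_force: [-0.4, 0.3, 0.2]
opening: 0.0002
grasp_force: 0.0
```

```bash
python3 - <<'E'
from h import *
import cv2
go(st(-.089,-.095,.238),RT,3); o=bot.get_obs(); print(o['q'].round(1),o['ee_pos'],o['tcp_rot'],o['wrist_force'])
a=camera("side")[:,:,::-1][115:285,145:365]; cv2.imwrite("pics/s2.png",cv2.resize(a,None,fx=3.5,fy=3.5,interpolation=cv2.INTER_CUBIC))
E
```

```text
shift/row [0.0048 0.0014 0.0192]
twist [-0.103  0.156  0.021]
[-14.4 -32.1 -29.9  49.2   6.6 173.8] [ 0.56560288 -0.11330563  0.26995538] [-179.19142541  -43.44027034   -5.9348181 ] [-0.423365    0.27366137  0.2176516 ]
```

View pics/s2.png

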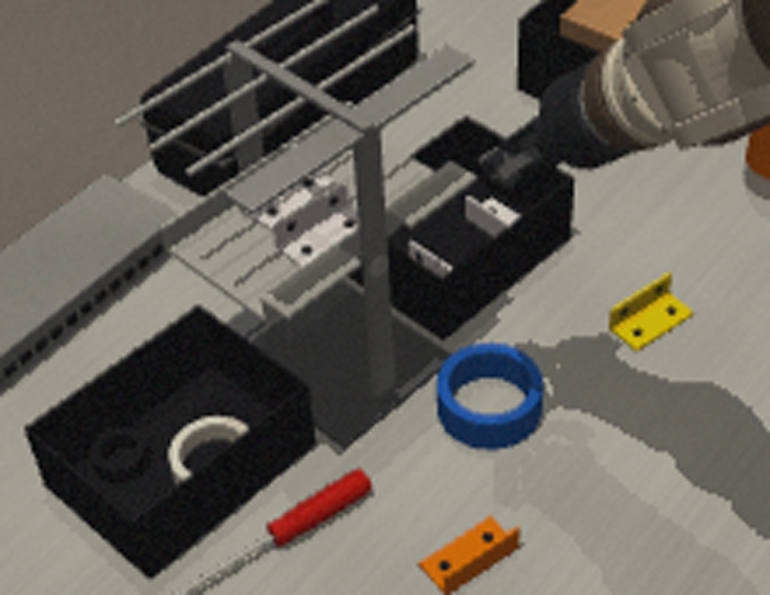

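The view shows the shut fingertips at ~(487,165), short of and above the right end of the flange (~(470,178)), clear of the bar. Now over the flange.

>>> {"op": "send_rows", "data": {"linear": [[0.0048, 0.0014, 0.0192], [0.0048, 0.0014, 0.0192], [0.0048, 0.0014, 0.0192], [0, 0, 0]], "twist": [[-0.03, 0.05, 0], [-0.03, 0.05, 0], [-0.03, 0.05, 0], [0, 0, 0]], "gripper": [0, 0, 0, 0]}}

```text
time: 3.5
ee_pos: [0.6143, -0.1241, 0.2398]
tcp_rot: [180.0, -45.1, -6.2]
wrist_force: [-0.7, 0.2, 0.6]
opening: -0.0003
grasp_force: 0.0
```

>>> {"op": "send_rows", "data": {"linear": [[-0.004, 0, 0.004], [-0.004, 0, 0.004], [-0.004, 0, 0.004], [0, 0, 0]], "twist": [[0, 0, 0], [0, 0, 0], [0, 0, 0], [0, 0, 0]], "gripper": [0, 0, 0, 0]}}

```text
time: 4.0
ee_pos: [0.6148, -0.1241, 0.2235]
tcp_rot: [180.0, -45.2, -6.2]
wrist_force: [-0.2, -0.7, 0.7]
opening: 0.0001
grasp_force: 0.5
```

```bash
python3 - <<'E'
from h import *
go(st(-.089,-.095,.178),RT,1); o=bot.get_obs(); print(RS.inv().apply(o['ee_pos']-O),o['wrist_force'])
E
```

```text
shift/row [-0.0322 -0.0024  0.0321]
twist [-0.002 -0.019  0.004]
[-0.08910096 -0.09741497  0.22345895] [-0.19908294 -0.66416295  0.68698879]
```

>>> {"op": "send_rows", "data": {"linear": [[-0.004, 0, 0.004], [-0.004, 0, 0.004], [-0.004, 0, 0.004], [0, 0, 0]], "twist": [[0, 0, 0], [0, 0, 0], [0, 0, 0], [0, 0, 0]], "gripper": [0, 0, 0, 0]}}

```text
time: 4.5
ee_pos: [0.6153, -0.1244, 0.207]
tcp_rot: [180.0, -45.2, -6.2]
wrist_force: [1.4, -3.1, 3.6]
opening: 0.0001
grasp_force: 1.9
```

```bash
python3 - <<'E'
from h import *
import cv2
o=bot.get_obs(); print(RS.inv().apply(o['ee_pos']-O),o['wrist_force'])
a=camera("side")[:,:,::-1][115:255,185:335]; cv2.imwrite("pics/s3.png",cv2.resize(a,None,fx=4,fy=4,interpolation=cv2.INTER_CUBIC))
E
```

```text
[-0.08863742 -0.09759405  0.2070347 ] [ 1.4185661  -3.13985087  3.61024941]
```

View pics/s3.png

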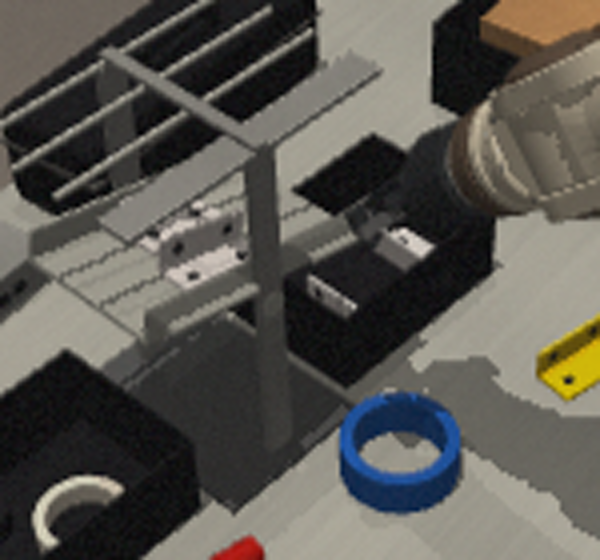

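The tray's left end has risen and the right flange is going down under the tips with ~5 N. Keep pushing.

>>> {"op": "send_rows", "data": {"linear": [[-0.004, 0, 0.004], [-0.004, 0, 0.004], [-0.004, 0, 0.004], [-0.004, 0, 0.004], [-0.004, 0, 0.004], [0, 0, 0]], "twist": [[0, 0, 0], [0, 0, 0], [0, 0, 0], [0, 0, 0], [0, 0, 0], [0, 0, 0]], "gripper": [0, 0, 0, 0, 0, 0]}}

```text
time: 5.3
ee_pos: [0.6149, -0.1236, 0.1773]
tcp_rot: [-180.0, -45.1, -6.2]
wrist_force: [0.3, -1.2, 1.8]
opening: -0.0
grasp_force: 1.3
```

>>> {"op": "send_rows", "data": {"linear": [[-0.003, 0, 0.003], [-0.002, 0, 0.002], [0, 0, 0], [0, 0, 0], [0, 0, 0], [0, 0, 0]], "twist": [[0, 0, 0], [0, 0, 0], [0, 0, 0], [0, 0, 0], [0, 0, 0], [0, 0, 0]], "gripper": [0, 0, 0, 0, 0, 0]}}

```text
time: 6.05
ee_pos: [0.6167, -0.1248, 0.1755]
tcp_rot: [179.9, -45.6, -6.2]
wrist_force: [-3.4, -4.5, 15.2]
opening: -0.0001
grasp_force: 8.0
```

```bash
python3 - <<'E'
from h import *
import cv2
o=bot.get_obs(); print(RS.inv().apply(o['ee_pos']-O),o['wrist_force'])
a=camera("side")[:,:,::-1][115:255,185:335]; a=cv2.resize(a,(400,373),interpolation=cv2.INTER_CUBIC)
b=camera("top")[:,:,::-1][95:205,250:395]; b=cv2.resize(b,(400,303),interpolation=cv2.INTER_CUBIC)
b=cv2.copyMakeBorder(b,0,70,0,0,cv2.BORDER_CONSTANT)
cv2.imwrite("pics/s4.png",np.hstack([a,b]))
E
```

```text
[-0.08714529 -0.09790115  0.17549627] [-3.43605712 -4.49014863 15.18845079]
```

View pics/s4.png

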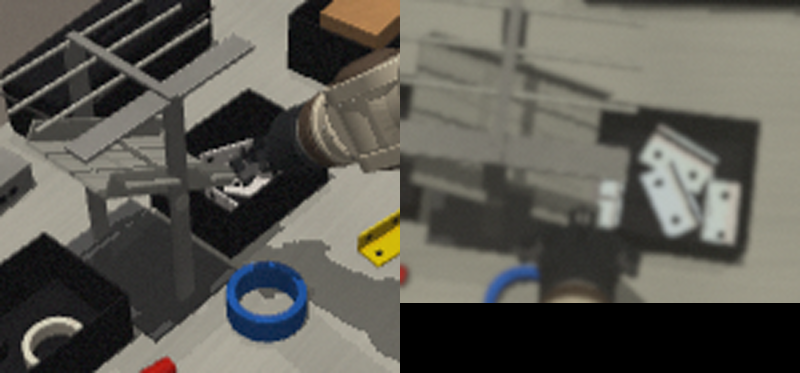

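All four white brackets are now in the right bin (right picture, px ~(610–735,140–240)), the tray is empty, and it stands at its stop (15 N). Retreat, then swing over to the left flange.

```bash
python3 - <<'E'
from h import *
go(st(-.145,-.095,.235),RT,4)
for p,q in [((-.145,-.095,.235),(-.145,.062,.286)),((-.145,.062,.286),(-.089,.062,.286))]: print(RT.inv().apply(st(*q)-st(*p)).round(4))
E
```

```text
shift/row [ 0.0005 -0.0007 -0.0207]
twist [ 0.005 -0.058  0.006]
[ 0.0361 -0.157  -0.0361]
[ 0.0396 -0.      0.0396]
```

>>> {"op": "send_rows", "data": {"linear": [[0.002, 0, -0.008], [0, 0, -0.025], [0, 0, -0.025], [0, 0, -0.025], [0, 0, 0]], "twist": [[0, 0, 0], [0, 0, 0], [0, 0, 0], [0, 0, 0], [0, 0, 0]], "gripper": [0, 0, 0, 0, 0]}}

```text
time: 6.78
ee_pos: [0.5575, -0.1175, 0.2317]
tcp_rot: [-180.0, -45.2, -6.2]
wrist_force: [0.2, -0.3, -0.1]
opening: 0.0001
grasp_force: 0.0
```

>>> {"op": "send_rows", "data": {"linear": [[0.006, -0.026, -0.006], [0.006, -0.026, -0.006], [0.006, -0.026, -0.006], [0.006, -0.026, -0.006], [0.006, -0.026, -0.006], [0.006, -0.026, -0.006], [0, 0, 0]], "twist": [[0, 0, 0], [0, 0, 0], [0, 0, 0], [0, 0, 0], [0, 0, 0], [0, 0, 0], [0, 0, 0]], "gripper": [0, 0, 0, 0, 0, 0, 0]}}

```text
time: 7.65
ee_pos: [0.5698, -0.0115, 0.2817]
tcp_rot: [177.8, -45.2, -0.1]
wrist_force: [0.7, -0.6, -0.2]
opening: 0.0002
grasp_force: 0.0
```

```bash
python3 - <<'E'
from h import *
go(st(-.089,.062,.286),RT,1); o=bot.get_obs();print(RS.inv().apply(o['ee_pos']-O),o['wrist_force'])
E
```

```text
shift/row [ 0.0469 -0.0474  0.0395]
twist [-0.221 -0.032  0.436]
[-0.14607847  0.00970624  0.28174409] [ 0.74036944 -0.5881794  -0.19318918]
```

```bash
cat >>h.py <<'E'
RL=R.from_euler('z',8,degrees=True)*R.from_euler('x',180,degrees=True)*R.from_euler('y',45,degrees=True)
E
python3 - <<'E'
from h import *
o=bot.get_obs(); print(o['q'].round(1))
go(st(-.145,.064,.286),RL,1)
# target TCP: tip point at stand (-.079,.062), tip 14mm ahead
d=RL.apply([0,0,1]); tip=st(-.079,.064,.276); T=tip-.014*d; print('T',T,RL.inv().apply(T-st(-.145,.064,.286)).round(4), 'down',RL.inv().apply([0,0,-1]).round(3))
E
```

```text
[-1.000e-01 -3.490e+01 -3.120e+01  4.850e+01 -2.100e+00  1.799e+02]
shift/row [ 0.0079 -0.0539 -0.0001]
twist [ 0.788 -0.013 -0.569]
T [0.63262788 0.0338364  0.28589949] [0.0382 0.0162 0.0383] down [-0.707 -0.     0.707]
```

>>> {"op": "send_rows", "data": {"linear": [[0, 0, 0], [0, 0, 0], [0.002, -0.018, 0], [0.002, -0.018, 0], [0.002, -0.018, 0], [0, 0, 0]], "twist": [[0.39, 0, -0.285], [0.39, 0, -0.285], [0, 0, 0], [0, 0, 0], [0, 0, 0], [0, 0, 0]], "gripper": [0, 0, 0, 0, 0, 0]}}

```text
time: 8.4
ee_pos: [0.5662, 0.0425, 0.2848]
tcp_rot: [179.9, -45.1, 8.0]
wrist_force: [0.6, -2.1, -0.6]
opening: 0.0001
grasp_force: 0.0
```

```bash
python3 - <<'E'
from h import *
o=bot.get_obs(); print(o['q'].round(1),o['tcp_rot'])
go(np.array([.6326,.0338,.286]),RL,1)
E
```

```text
[  2.5 -34.9 -30.7  49.2   3.8 176.1] [179.91206923 -45.05648472   8.00576083]
shift/row [0.0464 0.0178 0.0448]
twist [ 0.008 -0.006  0.   ]
```

>>> {"op": "send_rows", "data": {"linear": [[0.012, 0.0045, 0.0112], [0.012, 0.0045, 0.0112], [0.012, 0.0045, 0.0112], [0.011, 0.0045, 0.0112], [0, 0, 0]], "twist": [[0, 0, 0], [0, 0, 0], [0, 0, 0], [0, 0, 0], [0, 0, 0]], "gripper": [0, 0, 0, 0, 0]}}

```text
time: 9.02
ee_pos: [0.6335, 0.032, 0.2857]
tcp_rot: [179.9, -45.0, 7.9]
wrist_force: [-1.0, 0.2, 0.1]
opening: -0.0001
grasp_force: 0.0
```

```bash
python3 - <<'E'
from h import *
import cv2
o=bot.get_obs(); print(o['ee_pos'],o['wrist_force'],o['q'].round(1))
a=camera("side")[:,:,::-1][115:255,185:335]; a=cv2.resize(a,(400,373),interpolation=cv2.INTER_CUBIC)
b=camera("top")[:,:,::-1][85:195,225:370]; b=cv2.resize(b,(400,303),interpolation=cv2.INTER_CUBIC)
b=cv2.copyMakeBorder(b,0,70,0,0,cv2.BORDER_CONSTANT)
cv2.imwrite("pics/s5.png",np.hstack([a,b]))
E
```

```text
[0.63347894 0.03198714 0.28566   ] [-1.02510828  0.16217994  0.13916534] [  0.8 -24.8 -24.6  45.5   4.9 175. ]
```

View pics/s5.png

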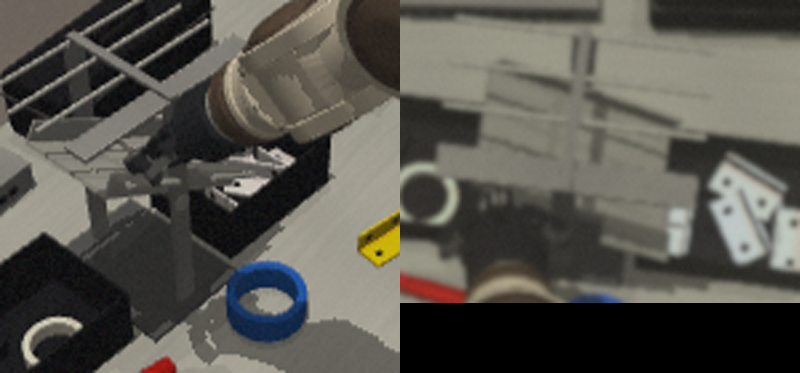

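The fingertips (~(140,165)) stand over the raised left flange, well clear of bar and post. Push down.

>>> {"op": "send_rows", "data": {"linear": [[-0.004, 0, 0.004], [-0.004, 0, 0.004], [-0.004, 0, 0.004], [-0.004, 0, 0.004], [-0.004, 0, 0.004], [-0.004, 0, 0.004], [-0.004, 0, 0.004], [0, 0, 0]], "twist": [[0, 0, 0], [0, 0, 0], [0, 0, 0], [0, 0, 0], [0, 0, 0], [0, 0, 0], [0, 0, 0], [0, 0, 0]], "gripper": [0, 0, 0, 0, 0, 0, 0, 0]}}

```text
time: 10.12
ee_pos: [0.6336, 0.0332, 0.2484]
tcp_rot: [179.9, -45.2, 8.0]
wrist_force: [0.8, 0.8, 3.8]
opening: 0.0001
grasp_force: 1.8
```

>>> {"op": "send_rows", "data": {"linear": [[-0.003, 0, 0.003], [-0.003, 0, 0.003], [0, 0, 0], [0, 0, 0]], "twist": [[0, 0, 0], [0, 0, 0], [0, 0, 0], [0, 0, 0]], "gripper": [0, 0, 0, 0]}}

```text
time: 10.62
ee_pos: [0.6337, 0.0333, 0.2402]
tcp_rot: [179.9, -45.2, 8.0]
wrist_force: [1.9, 1.7, 4.9]
opening: -0.0
grasp_force: 2.3
```

```bash
python3 - <<'E'
from h import *
import cv2
o=bot.get_obs(); print(o['ee_pos'],o['wrist_force'])
a=camera("side")[:,:,::-1][170:220,180:290]; a=cv2.resize(a,(770,350),interpolation=cv2.INTER_CUBIC)
cv2.imwrite("pics/s6.png",a)
# expected pixel (in crop) of level-tray points
for p in [(-.094,.115,.21),(-.094,.03,.21),(-.066,.115,.21),(.066,.115,.21),(-.094,-.115,.21)]:
    u,v=proj("side",st(*p)); print(p,round((u+.5-180)*7),round((v+.5-170)*7))
E
```

```text
[0.63371043 0.03330973 0.2401525 ] [1.85765494 1.71867457 4.85705034]
(-0.094, 0.115, 0.21) 327 248
(-0.094, 0.03, 0.21) 476 138
(-0.066, 0.115, 0.21) 280 214
(0.066, 0.115, 0.21) 73 65
(-0.094, -0.115, 0.21) 708 -33
```

View pics/s6.png

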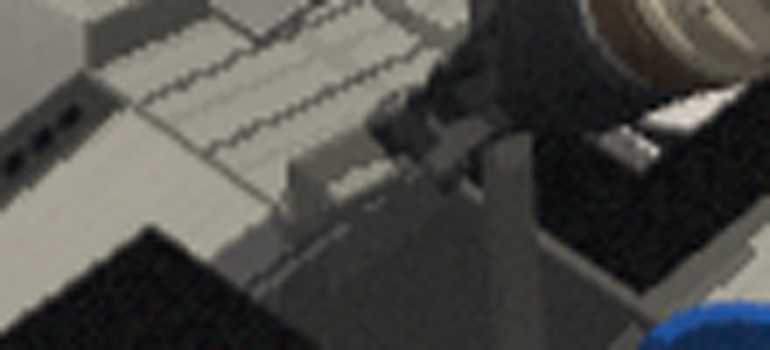

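The tray's left end edge (100,75)→(280,205) is still ~30 px (of the 7× crop) above its original level position (85,105)→(265,236), i.e. ~8 mm at the tip. I'll push further, then compare numerically with the first (level) crop.

>>> {"op": "send_rows", "data": {"linear": [[-0.003, 0, 0.003], [-0.002, 0, 0.002], [0, 0, 0], [0, 0, 0]], "twist": [[0, 0, 0], [0, 0, 0], [0, 0, 0], [0, 0, 0]], "gripper": [0, 0, 0, 0]}}

```text
time: 11.18
ee_pos: [0.6338, 0.0335, 0.2333]
tcp_rot: [179.9, -45.3, 8.0]
wrist_force: [0.8, 1.5, 6.3]
opening: 0.0002
grasp_force: 2.7
```

```bash
cat >lev.py <<'E'
from h import *
import cv2
o=bot.get_obs(); print(o['ee_pos'],o['wrist_force'])
a=camera("side")[:,:,::-1]
ref=cv2.resize(cv2.imread("pics/sidec.png"),(180,170),interpolation=cv2.INTER_AREA)  # level state, origin (145,115)
x0,y0,x1,y1=196,180,232,214
t=cv2.resize(ref[y0-115:y1-115,x0-145:x1-145],None,fx=4,fy=4,interpolation=cv2.INTER_CUBIC)
c=cv2.resize(a[y0-10:y1+10,x0-5:x1+5],None,fx=4,fy=4,interpolation=cv2.INTER_CUBIC)
m=cv2.matchTemplate(c,t,cv2.TM_CCOEFF_NORMED);_,s,_,l=cv2.minMaxLoc(m);print("shift px",(l[0]-20)/4,(l[1]-40)/4,s)
d=lambda i:cv2.resize(i,(400,378),interpolation=cv2.INTER_CUBIC)
cv2.imwrite("pics/cmp.png",np.hstack([d(ref[45:110,15:85]),d(a[160:225,160:230])]))
E
python3 lev.py
```

```text
[0.63380245 0.03347654 0.23330865] [0.80759095 1.48409483 6.25393685]
shift px -1.0 -0.75 0.8492904305458069
```

View pics/cmp.png

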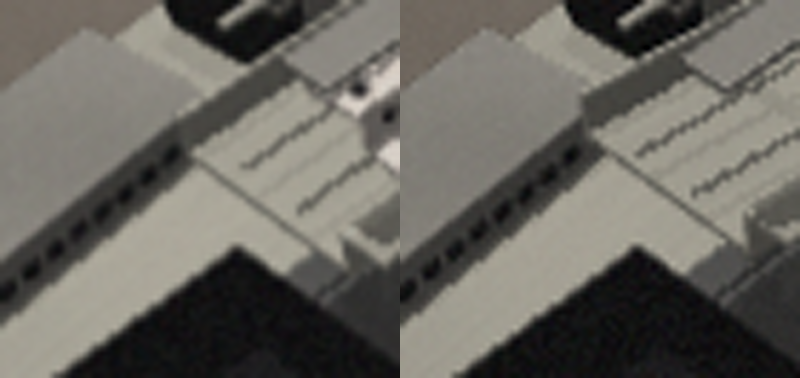

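>>> {"op": "send_rows", "data": {"linear": [[-0.003, 0, 0.003], [-0.0015, 0, 0.0015], [0, 0, 0], [0, 0, 0]], "twist": [[0, 0, 0], [0, 0, 0], [0, 0, 0], [0, 0, 0]], "gripper": [0, 0, 0, 0]}}

```text
time: 11.72
ee_pos: [0.6339, 0.0336, 0.2272]
tcp_rot: [179.9, -45.3, 8.0]
wrist_force: [1.0, 2.5, 7.0]
opening: -0.0
grasp_force: 3.1
```

```bash
cat >lev.py <<'E'
from h import *
import cv2
o=bot.get_obs(); print(o['ee_pos'],o['wrist_force'])
g=lambda i:cv2.cvtColor(i,cv2.COLOR_BGR2GRAY).astype(float)
ref=g(cv2.resize(cv2.imread("pics/sidec.png"),(180,170),interpolation=cv2.INTER_AREA))
cur=g(camera("side")[:,:,::-1])[115:285,145:325]
def edge(im):  # dark end line: darkness centroid near the minimum, per column
    r=[]
    for u in range(199,216):
        v0=int(190.5+(u-199)*.722); p=im[v0-9-115:v0+5-115,u-145]; w=np.clip(np.median(p)-10-p,0,None); k=w.argmax()
        s=slice(max(k-1,0),k+2); r.append(v0-9+(w[s]*np.arange(14)[s]).sum()/max(w[s].sum(),1e-6))
    return np.array(r)
a,b=edge(ref),edge(cur);print((b-a).round(1),"median px",np.median(b-a))
E
python3 lev.py
```

```text
[0.63392332 0.03361162 0.2272336 ] [1.02898968 2.48306214 6.96243299]
[ 9.1 -0.7 -0.8 -4.9 -0.5 -1.  -0.6  9.2 -0.7 -0.7 -0.9 -0.5 -0.7 -1.
  5.6 -0.  -1. ] median px -0.6555555555555657
```

>>> {"op": "send_rows", "data": {"linear": [[-0.001, 0, 0.001], [0, 0, 0], [0, 0, 0]], "twist": [[0, 0, 0], [0, 0, 0], [0, 0, 0]], "gripper": [0, 0, 0]}}

```text
time: 12.15
ee_pos: [0.634, 0.0338, 0.2261]
tcp_rot: [180.0, -45.3, 8.0]
wrist_force: [0.6, 3.3, 7.8]
opening: -0.0
grasp_force: 3.5
```

```bash
python3 lev.py
```

```text
[0.634005   0.03378778 0.226094  ] [0.64292765 3.25535016 7.76384139]
[-0.1 -0.3 -0.3  0.  -0.5 -1.  -0.  -0.  -0.1 -0.1 -0.4 -0.2 -0.3  4.4
 -0.1 -0.  -0.1] median px -0.09956521739130153
```

Level within ~0.2 px. Retreat up and back, then a final check.

>>> {"op": "send_rows", "data": {"linear": [[0.005, 0, -0.005], [0.005, 0, -0.01], [0, 0, -0.03], [0, 0, -0.04], [0, 0, -0.04], [0, 0, -0.03], [0, 0, 0], [0, 0, 0]], "twist": [[0, 0, 0], [0, 0, 0], [0, 0, 0], [0, 0, 0], [0, 0, 0], [0, 0, 0], [0, 0, 0], [0, 0, 0]], "gripper": [0, 0, 0, 0, 0, 0, 0, 0]}}

```text
time: 13.2
ee_pos: [0.5315, 0.0189, 0.3394]
tcp_rot: [179.9, -45.0, 7.9]
wrist_force: [0.3, -0.0, -0.4]
opening: 0.0
grasp_force: 0.0
```

```bash
python3 lev.py; python3 - <<'E'
from h import *
import cv2
a=cv2.resize(camera("side")[:,:,::-1][90:300],(400,150))
a=camera("side")[:,:,::-1][100:310,130:400];a=cv2.resize(a,(400,311))
b=camera("top")[:,:,::-1][80:260,180:400]; b=cv2.resize(b,(400,311))
cv2.imwrite("pics/fin.png",np.hstack([a,b]))
E
```

```text
[0.5315449  0.0189348  0.33941892] [ 0.33918557 -0.03451319 -0.37863445]
[-0.  -0.3 -0.3  0.1 -0.5 -1.   0.  -0.  -0.1 -0.1 -0.5 -0.2 -0.3  4.4
 -0.  -0.   1.5] median px -0.07544757033249994
```

View pics/fin.png

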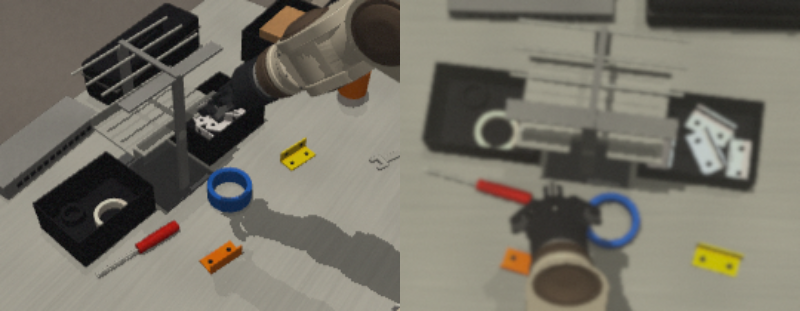

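The tray is level and empty, the brackets are in the right bin, the bystanders are unmoved and the arm is clear. Handing in.

```bash
python3 -c "
from workcell import ticket
print(ticket.job_done())"
```

```text
the job is handed in; nothing more can be done
None
```

Job handed in at about 13 s: both brackets slid into the right-hand bin with the other brackets, the tray is back to level by the camera (within about 0.01 rad of where it started), and nothing else on the table was moved.

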